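# Feel for the release notch of the sample chest

## Robot

A 7-joint arm with a two-finger parallel gripper is mounted at the origin on the work surface. World frame = base frame: x ahead of the robot, y to its left, z up, the work surface at z = 0. Lengths are in m, angles in rad, forces in N, time in s.
With the tool pointing down it reaches from about 0.4 to 0.85 m from the base axis. Payload 10.4 kg.
Tool frame: the origin (TCP) lies on the centre line of the jaws, within the pads' length; the fingertips stand 17 mm ahead of it and the grasp point (between the pads) lies 2 mm behind it; z points along the fingers, y is the line along which they close (so a half turn about z gives the same grasp; the last joint's range is limited). The gripper opens to 85 mm and grips with 20 to 120 N. Pads are 22 mm wide; open, the fingers measure 114 mm over their backs; the gripper's body (76 mm by 85 mm) begins 54 mm behind the grasp point. The pads swing forward as they close: fully open they stand 13 mm farther back than shut.
Start: joints at [1.177, 0.332, -0.065, 1.46, 0.022, 1.35, -0.088], TCP at [0.226, -0.583, 0.248] pointing down, gripper open.
Joint ranges: [-2.6, 2.6], [-0.5, 2.12], [-1.47, 1.34], [0.16, 2.42], [-1.27, 4.41], [0.06, 2.06], [-2.6, 2.6]. Speed limits (rad/s): [2.22, 2.22, 2.79, 2.79, 3.14, 3.14, 3.14].

## Interface

Orientations are given as a unit quaternion [x, y, z, w].
In Python, from workcell import sensors, imaging, order, spotter gives the robot as it stands. The module is installed in compiled form; this text tells all that it offers.
- The arm moves only by the shell command python3 -m inch 'ROWS' [FORCE]. ROWS is JSON, a list that holds one entry, the list of rows, each a list of 7 numbers: the shift along the tool's x, y, z in m, then the turn, a rotation vector about the tool's x, y, z in rad, then the closure, from -1 (fully open) to 1 (shut). In form: [[[x, y, z, ax, ay, az, hand], ...]]. A call has 1 to 10 rows; each row is the pose to reach, as a shift and turn from the pose commanded when the call began, along the tool's axes at that moment; what a row does not reach only later rows make up. A row lasts 1/10 s, in which the tool goes at most 50 mm and 8.59 degrees, less where a joint would pass 70% of its speed; a pose out of reach is approached as far as the arm can. A call with a gripper value outside its range is refused whole. The fingers move at their own pace and stop on an object; FORCE is the grip in N (left out, the last holds). Time passes only in rows, so rows that repeat a pose let the fingers close. It gives the time, the measured TCP pose, the force, the opening and the grip force at its end, in the units of the state.
- sensors.get_obs(): the state, without advancing time (a new reading comes with each control period).
- imaging.camera(name): name is "scene" or "top" or "wrist"; returns the picture (420x560x3 uint8, blue, green, red); there is no depth.
- imaging.calibration(name): a dict with "mtx" (3x3 intrinsics, pixels), "R" (3x3) and "t" (3): a world point X has camera coordinates R X + t; the wrist camera has in their place "tool_from_camera" (4x4, takes a point from camera to tool coordinates, whose origin is the TCP and whose axes are the flange's). Camera axes: x right, y down, z forward; pixel columns grow to the right and rows downward; lengths in m; the calibration is good to about 2 mm. A picture is of the moment at which its call begins: read the wrist's pose just before it. calibration takes no time and is no camera call.
- order.hand_in(): hands the job in; it is judged then, once.
Trained networks look in the newest picture that a camera, given by its name, has taken for a name from the list of things; names that differ only in an ending like _2 or _b are one class to them, and where a whole thing is asked for, a point or a joint stands for the part that bears it (a point fixed in the world has none). Each returns a list of dicts, best first, with "conf" (0 to 1); they miss things now and then, are a little off and sometimes report something else, mostly with a low value. They report only what shows in the picture. A call takes as long as a camera call. They do not tell look-alikes from the thing itself.
- spotter.look_for(label, camera): "pixel" ([column, row] in pixels, amid what is visible of it).
The state is a dict: "clock": time; "joint_pos": joint angles; "joint_velocities": joint speeds; "tau": joint torques, N m; "position": TCP position; "ee_rot": TCP orientation; "ft_force": force on the tool from outside, world axes, zero at the start; "torque": the same for the moment, N m; "grip_width": opening from 0.0 (shut) to 1.0 (fully open); "grasp_force": force on a finger pad.
Only numpy, scipy, OpenCV 4.12 (cv2) and the standard library are available. Lean on these libraries where they do the work, as an engineer would, in place of code of your own. Each camera call takes 0.05 s, during which the arm holds its last target. There are 200 camera calls.

## Task

Open the latch of the white sample chest by touch: lay a fingertip lightly on the left end of the steel strip along its front edge (left as seen from the robot), slide it along the strip to the right until you come to the hidden notch, and press the release key at the bottom of the notch fully down so that the lid springs ajar, then take the hand away. Work with the fingertips alone and press gently; do not push or pry the lid itself, and do not pick up or shift the jars and other things standing around.

Things in the scene. Friction and masses are not known exactly. Their poses are not given: they have to be found in the camera images.
- chest: white bench-top sample chest with a clear lid, fixed, 280 mm deep (x), 450 mm wide (y), turned up to 15 degrees. Origin at the centre of its underside, x away from the robot, y to the robot's left. Along the top of its front edge a flat steel strip, 44 mm deep (x -0.140 to -0.096), lies bare from y -0.121 to +0.121; its ends run into two end housings with flat tops 118 mm above the bench
- strip_mid (a point): point on the strip's centre line and top face (110 mm above the bench, level), midway between the end housings; axes as the chest. The strip has one notch, in a new place each time, its centre between 70 mm right (-y) and 25 mm left (+y) of this point. It cuts the strip from front to back, 48 mm wide along y, open to front and top. The strip stays put when touched
- strip_left (a point): point on the strip's centre line (22 mm from its front edge) and top face, 1 mm short of the left (+y) end housing; axes as the chest
- strip_right (a point): the same at the right (-y) end housing; axes as the chest
- key (a joint): travel of the release key, m: 0 up, 0.007 fully down. A plain steel bar, 42 mm deep, under the strip along its whole length; it can be reached only through the notch, whose bottom it forms, 9 mm below the strip's top face. It slides straight down, gives way at about 6 to 8 N, has no return spring and stays where it is pushed
- lid: the chest's lid; origin on its hinge line at the back, axes as the chest while shut; tilts up 0.077 rad when ajar. Aluminium frame with a clear pane, 211 mm deep and 236 mm wide, behind the strip with a 5 mm gap, its top 3 mm below the strip's. The key raises it (11 rad per m of key travel), its front edge by about 16 mm
- jar_a: loose sample jar, amber glass with a white cap, 42 mm across, 52 mm tall, origin at the centre of its underside; stands on the bench between robot and chest; leave it where it is
- jar_b: loose sample jar, amber glass with a white cap, 42 mm across, 52 mm tall, origin at the centre of its underside; stands on the bench between robot and chest; leave it where it is
- jar_c: loose sample jar, amber glass with a white cap, 42 mm across, 52 mm tall, origin at the centre of its underside; stands on the right (-y) end housing of the chest, 118 mm above the bench, in its back half; leave it where it is
- torch: loose violet hand torch, a cylinder 28 mm across and 95 mm tall, standing upright, origin at the centre of its underside; leave it
- spatula: loose lab spatula lying on the bench, 180 mm long; leave it
- wash_bottle: loose clear bottle with a white cap, 68 mm across and 160 mm tall, origin at the centre of its underside; leave it
There are look-alikes about, which are no part of the job. There is more than one size of the torch; the job needs the smaller. There is more than one size of the spatula; the job needs the larger.

How it is judged:
On the way, in this order (a step that is already met when the one before it is completed fails the run):
1. a fingertip rests on the left end of the edge strip (more than about 80 mm left of the chest's middle), the key still up (contact force between the fingers and chest above 0.3 N and value of joint key below 0.002 m and y of the grasp point in the frame of chest above 0.08 m), for 0.05 s.
2. the fingertip is still on the strip as it slides right (45 to 74 mm left of the chest's middle), the key still up (contact force between the fingers and chest above 0.3 N and value of joint key below 0.002 m and y of the grasp point in the frame of chest between 0.045 and 0.074 m), for 0.05 s.
3. the release key is pressed fully down by the fingers and the lid springs ajar (contact force between the fingers and chest above 0.3 N and value of joint key above 0.0055 m and angle between lid's own z axis and vertical above 0.055 rad), for 0.1 s.
At the end, for the whole second after the job is handed in: The release key is fully down (more than 5.2 of its 7 mm), the lid stands ajar (more than 0.052 rad) and at rest, and the loose things are still (value of joint key above 0.0052 m and angle between lid's own z axis and vertical above 0.052 rad and angular speed of lid below 0.03 rad/s and linear speed of each of jar_a, jar_b, jar_c, torch, spatula, wash_bottle below 0.03 m/s); the robot touches nothing.
It fails at once if the chest is pressed with more than 40 N (not gentle) (contact force between any of the fingers, the arm and chest above 40 N).
It fails at once if the lid itself is pushed or pried with more than 5 N (contact force between any of the fingers, the arm and lid above 5 N).
It fails at once if a jar, the torch, the spatula or the bottle is picked up or shifted by more than 25 mm (distance of any of jar_a, jar_b, jar_c, torch, spatula, wash_bottle from where it was at the start of the episode above 0.025 m).
It also fails if it takes over 64 s, if anything falls off the work surface, if the arm or the gripper's body presses on something with over 40 N, if the wrist force passes 120 N, or if a joint passes its speed limit or range.

## Working session

There is one attempt and no reset: what is moved stays moved. The work goes in short steps, Python scripts to look and compute and a shell command to move; the robot and the scene stay as the last step left them, time stands still between calls to the robot, and variables do not carry over. Pictures are saved under pics/ and viewed, at most 10 in all, crops included, and the job is handed in when it is done.

```bash
mkdir -p pics; cat > h.py <<'E'
import numpy as np, cv2
from workcell import sensors, imaging, order, spotter
def ray(name,px,z):
    c=imaging.calibration(name); K=np.array(c["mtx"]); R=np.array(c["R"]); t=np.array(c["t"])
    d=R.T@np.linalg.solve(K,[px[0],px[1],1]); o=-R.T@t
    return o+d*(z-o[2])/d[2]
def proj(name,X):
    c=imaging.calibration(name); p=np.array(c["mtx"])@(np.array(c["R"])@np.array(X)+np.array(c["t"])); return p[:2]/p[2]
E
python3 - <<'E'
from h import *
o=sensors.get_obs(); print({k:np.round(v,3) for k,v in o.items()})
for n in("top","scene"):
    cv2.imwrite(f"pics/{n}0.png",imaging.camera(n))
for l in("chest","strip_mid","lid","jar_a","torch","wash_bottle","spatula"):
    for n in("top","scene"):
        r=spotter.look_for(l,n); print(l,n,[(np.round(x["pixel"]),round(x["conf"],2)) for x in r][:4])
E
```

```text
{'clock': np.float64(0.0), 'joint_pos': array([ 1.177,  0.333, -0.065,  1.461,  0.022,  1.35 , -0.089]), 'joint_velocities': array([-0.001, -0.   ,  0.001,  0.   , -0.   ,  0.   ,  0.   ]), 'tau': array([-1.0000e-03, -6.2545e+01,  4.9000e-02, -3.9160e+01,  1.6000e-02,
        1.0000e-02,  0.0000e+00]), 'position': array([ 0.226, -0.582,  0.248]), 'ee_rot': array([ 0.983,  0.184, -0.   , -0.001]), 'ft_force': array([-0.559, -0.069,  1.121]), 'torque': array([ 0.026,  0.013, -0.007]), 'grasp_force': np.float64(0.0), 'grip_width': np.float64(1.001)}
chest top [(array([268., 167.]), 0.69)]
chest scene [(array([260., 262.]), 0.64)]
strip_mid top [(array([269., 172.]), 0.92)]
strip_mid scene [(array([264., 260.]), 0.79)]
lid top [(array([273., 162.]), 0.97)]
lid scene [(array([256., 245.]), 0.9)]
jar_a top [(array([372., 280.]), 0.76), (array([246., 272.]), 0.52), (array([337., 134.]), 0.51)]
jar_a scene [(array([178., 214.]), 0.75), (array([253., 172.]), 0.62)]
torch top [(array([101., 184.]), 0.9), (array([135., 184.]), 0.54)]
torch scene [(array([405., 321.]), 0.97), (array([448., 336.]), 0.68)]
wash_bottle top [(array([467., 184.]), 0.84)]
wash_bottle scene [(array([132., 172.]), 0.67)]
spatula top [(array([444., 235.]), 0.89), (array([268., 169.]), 0.58), (array([426., 308.]), 0.56)]
spatula scene [(array([179., 176.]), 0.89), (array([239., 155.]), 0.77)]
```

View pics/top0.png

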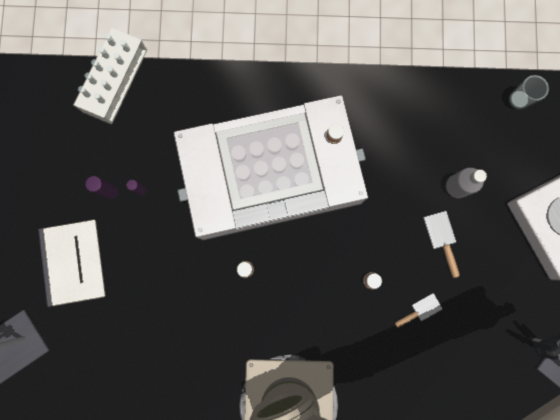

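View pics/scene0.png

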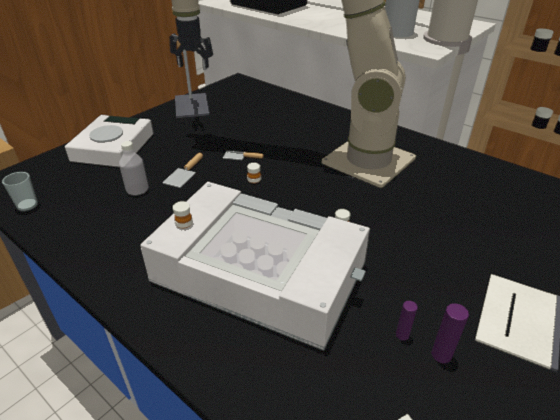

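The top view shows the chest turned slightly anticlockwise. Its front strip runs from about (233,218) to (322,200), the jars are at (245,269), (373,281) and (335,133), and the torches are to the left. I'll enlarge the strip.

```bash
python3 - <<'E'
from h import *
im=cv2.imread("pics/top0.png")
c=im[90:245,170:375]; c=cv2.resize(c,None,fx=3.8,fy=3.8,interpolation=cv2.INTER_CUBIC); cv2.imwrite("pics/crop0.png",c); print(c.shape)
cal=imaging.calibration("top"); print(-np.array(cal["R"]).T@cal["t"])
print(imaging.calibration("wrist"))
E
```

```text
(589, 779, 3)
[0.35619941 0.03483079 1.36618124]
{'mtx': array([[302.66782538,   0.        , 277.58568218],
       [  0.        , 302.66782538, 212.70921139],
       [  0.        ,   0.        ,   1.        ]]), 'tool_from_camera': array([[ 1.55274184e-04, -9.62340258e-01, -2.71847760e-01,
         6.88035467e-02],
       [ 9.99999932e-01,  2.40735666e-04, -2.81022914e-04,
        -9.64771377e-04],
       [ 3.35883115e-04, -2.71847698e-01,  9.62340229e-01,
        -1.25732932e-01],
       [ 0.00000000e+00,  0.00000000e+00,  0.00000000e+00,
         1.00000000e+00]])}
```

View pics/crop0.png

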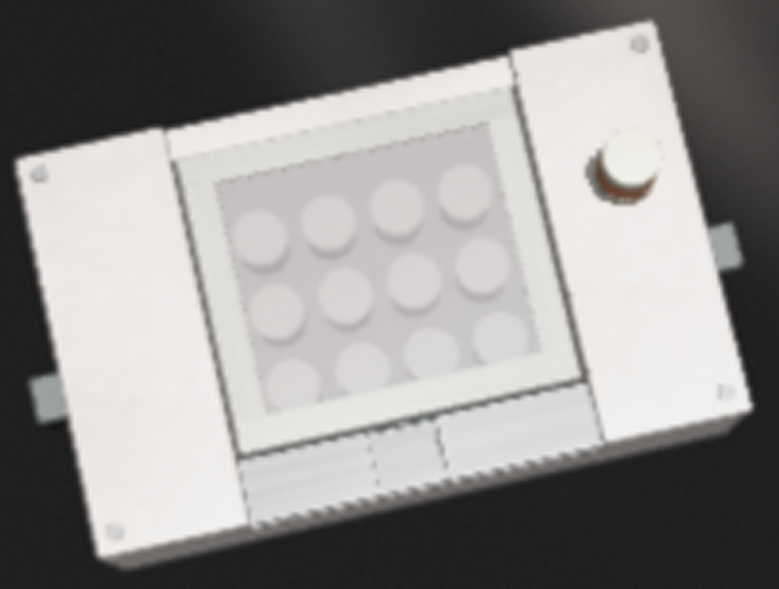

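The crop shows the housing tops' outer corners at (18,158), (655,20), (750,408) and (97,553). The strip runs from (245,490) to (595,410), and the notch lies between columns 374 and 443.

```bash
python3 - <<'E'
from h import *
f=lambda p,z: ray("top",(170+(p[0]+.5)/3.8-.5,90+(p[1]+.5)/3.8-.5),z)
C=[(97,553),(18,158),(655,20),(750,408)]
W=np.array([f(p,.118)[:2] for p in C]); print(W)
M=np.array([[-.14,.225],[.14,.225],[.14,-.225],[-.14,-.225]])
from scipy.optimize import least_squares as ls
g=lambda v:(M@np.array([[np.cos(v[2]),-np.sin(v[2])],[np.sin(v[2]),np.cos(v[2])]]).T+v[:2]-W).ravel()
s=ls(g,[.6,0,0]);v=s.x;print(v,np.round(s.fun*1e3,1))
c,sn=np.cos(v[2]),np.sin(v[2]);R=np.array([[c,-sn],[sn,c]])
loc=lambda p,z:R.T@(f(p,z)[:2]-v[:2])
for p in[(374,430),(380,487),(437,425),(446,475)]:print("notch",loc(p,.11))
for y in(.12,.1,.06,0,-.12):print(y,R@[-.118,y]+v[:2])
for l,p,z in(("a",(372,281),.05),("b",(246,270),.05)):print(l,ray("top",p,z))
o=sensors.get_obs()
from scipy.spatial.transform import Rotation as Q
print(Q.from_quat(o["ee_rot"]).as_matrix().round(3))
E
```

```text
[[ 0.43630717  0.24509982]
 [ 0.7038605   0.31183663]
 [ 0.81501285 -0.12135914]
 [ 0.54605749 -0.18877293]]
[0.6253095  0.06170109 0.24822857] [-2.   0.3  1.9  2.4  1.3 -0.6 -1.2 -2. ]
notch [-0.09668078  0.02687985]
notch [-0.13532794  0.03129346]
notch [-0.1026284  -0.01537729]
notch [-0.13710135 -0.01382053]
0.12 [0.48144384 0.1490319 ]
0.1 [0.48635758 0.12964492]
0.06 [0.49618507 0.09087095]
0 [0.5109263 0.03271  ]
-0.12 [ 0.54040877 -0.0836119 ]
a [ 0.33233964 -0.21558604  0.05      ]
b [0.35231974 0.11812642 0.05      ]
[[ 0.932  0.362  0.   ]
 [ 0.362 -0.932 -0.   ]
 [ 0.     0.    -1.   ]]
```

```bash
python3 -m inch '[[[0.05,0,0,0,0,0,1],[0.1,-0.02,0,0,0,0.05,1],[0.14,-0.05,0,0,0,0.122,1],[0.18,-0.08,0,0,0,0.122,1],[0.21,-0.12,0,0,0,0.122,1],[0.24,-0.16,0,0,0,0.122,1],[0.27,-0.20,0,0,0,0.122,1],[0.3,-0.24,0,0,0,0.122,1],[0.32,-0.28,0,0,0,0.122,1],[0.34,-0.32,0,0,0,0.122,1]]]' 40; python3 - <<'E'
from h import *
from scipy.spatial.transform import Rotation as Q
o=sensors.get_obs();R=Q.from_quat(o["ee_rot"]).as_matrix();print(R.round(3))
print(R.T@(np.array([.486,.13,.2])-o["position"]),o["joint_pos"].round(2))
E
```

```text
clock: 1.8
position: [0.4276, -0.1587, 0.2485]
ee_rot: [0.992, 0.125, 0.0, 0.0]
ft_force: [0.6, -0.8, 0.5]
grip_width: 0.003
grasp_force: 0.0
[[ 0.969  0.247  0.001]
 [ 0.247 -0.969 -0.   ]
 [ 0.     0.001 -1.   ]]
[ 0.12793851 -0.26532151  0.04842743] [ 0.66 -0.02 -0.4   1.86 -0.01  1.3  -1.05]
```

```bash
python3 -m inch '[[[0.02,-0.045,0,0,0,0,1],[0.04,-0.09,0,0,0,0,1],[0.06,-0.135,0.01,0,0,0,1],[0.08,-0.175,0.02,0,0,0,1],[0.1,-0.21,0.03,0,0,0,1],[0.12,-0.25,0.04,0,0,0,1],[0.128,-0.265,0.048,0,0,0,1],[0.128,-0.265,0.048,0,0,0,1],[0.128,-0.265,0.048,0,0,0,1]]]'; python3 - <<'E'
from h import *
o=sensors.get_obs();cv2.imwrite("pics/w1.png",imaging.camera("wrist"))
print(o["position"],o["joint_pos"].round(2),o["ft_force"])
E
```

```text
clock: 2.7
position: [0.4862, 0.1268, 0.2002]
ee_rot: [0.992, 0.124, -0.0, 0.0]
ft_force: [0.3, -0.4, -0.2]
grip_width: 0.004
grasp_force: 0.0
[0.4861516  0.12684221 0.20023691] [ 0.32  0.16 -0.71  1.81  0.11  1.21 -1.75] [ 0.33644038 -0.40576013 -0.1535268 ]
```

View pics/w1.png

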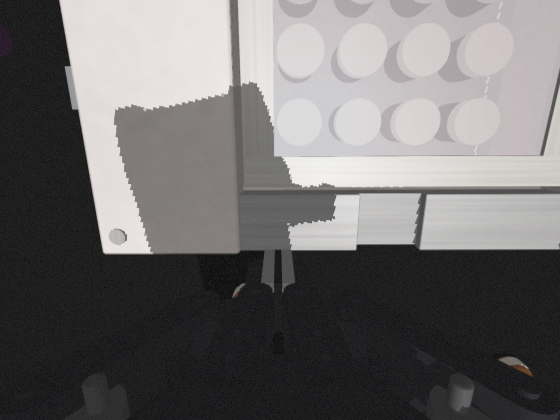

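The close view is aligned with the chest. The strip's left end is at column 240, its rows run from 194 (back) to 250 (front), and the notch edges at top-face level are at columns 358 and 423.

```bash
python3 - <<'E'
from h import *
from scipy.spatial.transform import Rotation as Q
o=sensors.get_obs();R=Q.from_quat(o["ee_rot"]).as_matrix();c=imaging.calibration("wrist");T=np.array(c["tool_from_camera"])
for n,p,z in[("left end back",(240,194),.11),("left end front",(240,250),.11),("hous front",(240,254),.118),("hous front L",(103,253),.118),("notch L",(358,225),.11),("notch R",(423,225),.11),("strip back r",(540,194),.11),("strip front r",(540,249),.11)]:
    d=R@T[:3,:3]@np.linalg.solve(c["mtx"],[*p,1]);s=R@T[:3,3]+o["position"]
    w=s+d*(z-s[2])/d[2]; print(n,w.round(4),"tool",(R.T@(w-o["position"])).round(4))
E
```

```text
left end back [0.5005 0.159  0.11  ] tool [ 0.0218 -0.0284  0.0905]
left end front [0.4575 0.1497 0.11  ] tool [-0.0222 -0.0299  0.0905]
hous front [0.4579 0.1488 0.118 ] tool [-0.022  -0.029   0.0825]
hous front L [0.4337 0.2476 0.118 ] tool [-0.0212 -0.1307  0.0824]
notch L [0.499  0.0681 0.11  ] tool [-0.002   0.0594  0.0905]
notch R [0.511  0.0207 0.11  ] tool [-0.002   0.1082  0.0906]
strip back r [ 0.5542 -0.0532  0.11  ] tool [0.0218 0.1905 0.0906]
strip front r [ 0.5149 -0.0737  0.11  ] tool [-0.0214  0.2007  0.0906]
```

```bash
python3 -m inch '[[[0,-0.002,0.03,0,0,0,1],[0,-0.002,0.05,0,0,0,1],[0,-0.002,0.062,0,0,0,1],[0,-0.002,0.068,0,0,0,1],[0,-0.002,0.070,0,0,0,1],[0,-0.002,0.070,0,0,0,1],[0,-0.002,0.070,0,0,0,1]]]'
```

```text
clock: 3.45
position: [0.4863, 0.1293, 0.1311]
ee_rot: [0.992, 0.124, 0.001, 0.0]
ft_force: [-0.4, 0.5, -0.1]
grip_width: 0.002
grasp_force: 0.0
```

```bash
python3 -m inch '[[[0,0,0.001,0,0,0,1],[0,0,0.002,0,0,0,1],[0,0,0.002,0,0,0,1]]]';python3 -m inch '[[[0,0,0.001,0,0,0,1],[0,0,0.001,0,0,0,1]]]'
```

```text
clock: 3.75
position: [0.4857, 0.1292, 0.1283]
ee_rot: [0.992, 0.124, 0.0, 0.0]
ft_force: [0.5, 0.9, 0.5]
grip_width: 0.004
grasp_force: 0.0
clock: 3.95
position: [0.4857, 0.1292, 0.1272]
ee_rot: [0.992, 0.124, -0.0, 0.0]
ft_force: [1.0, -0.3, -0.3]
grip_width: -0.003
grasp_force: 0.0
```

```bash
python3 -m inch '[[[0,0,0.0005,0,0,0,1],[0,0,0.0005,0,0,0,1]]]';python3 -m inch '[[[0,0,0.0005,0,0,0,1],[0,0,0.0005,0,0,0,1]]]'
```

```text
clock: 4.15
position: [0.4858, 0.1292, 0.1271]
ee_rot: [0.992, 0.124, 0.0, 0.0]
ft_force: [-2.2, -0.2, 5.0]
grip_width: 0.006
grasp_force: 2.5
clock: 4.35
position: [0.4858, 0.1293, 0.1271]
ee_rot: [0.992, 0.124, 0.0, 0.0]
ft_force: [-5.1, -2.0, 11.0]
grip_width: -0.001
grasp_force: 5.5
```

```bash
python3 -m inch '[[[0,0.003,-0.0003,0,0,0,1],[0,0.007,-0.0003,0,0,0,1],[0,0.011,-0.0003,0,0,0,1],[0,0.015,-0.0003,0,0,0,1]]]'; python3 -m inch '[[[0,0.004,0,0,0,0,1],[0,0.008,0,0,0,0,1],[0,0.012,0,0,0,0,1]]]'
```

```text
clock: 4.75
position: [0.4899, 0.1153, 0.1271]
ee_rot: [0.992, 0.124, 0.001, -0.0]
ft_force: [-0.8, 3.0, 5.5]
grip_width: -0.003
grasp_force: 2.9
clock: 5.05
position: [0.4929, 0.1036, 0.1271]
ee_rot: [0.992, 0.124, 0.001, -0.0]
ft_force: [-1.0, 4.1, 5.8]
grip_width: 0.003
grasp_force: 2.9
```

```bash
python3 -m inch '[[[0,0.004,0,0,0,0,1],[0,0.008,0,0,0,0,1],[0,0.012,0,0,0,0,1],[0,0.016,0,0,0,0,1]]]'; python3 -m inch '[[[0,0.005,0,0,0,0,1],[0,0.01,0,0,0,0,1],[0,0.015,0,0,0,0,1],[0,0.02,0,0,0,0,1]]]'; for i in 1 2; do python3 -m inch '[[[0,0.003,0,0,0,0,1],[0,0.006,0,0,0,0,1]]]' | grep -v -e ee -e gr; done
```

```text
clock: 5.45
position: [0.4968, 0.0881, 0.1271]
ee_rot: [0.992, 0.124, 0.001, -0.0]
ft_force: [-0.2, 3.4, 6.3]
grip_width: 0.003
grasp_force: 3.0
clock: 5.85
position: [0.5017, 0.0687, 0.1271]
ee_rot: [0.992, 0.124, 0.001, -0.0]
ft_force: [-1.7, 4.3, 5.8]
grip_width: 0.0
grasp_force: 2.8
clock: 6.05
position: [0.5031, 0.0627, 0.127]
ft_force: [-0.1, 2.0, 3.1]
clock: 6.25
position: [0.504, 0.0557, 0.1262]
ft_force: [0.3, -0.0, -0.3]
```

The tip dropped off the notch edge (force went to zero) where I expected. Next I go to the notch centre and down onto the key.

```bash
python3 -m inch '[[[0,0.005,0,0,0,0,1],[0,0.010,0,0,0,0,1],[0,0.010,0.003,0,0,0,1],[0,0.010,0.006,0,0,0,1],[0,0.010,0.007,0,0,0,1],[0,0.010,0.007,0,0,0,1]]]'; python3 -m inch '[[[0,0,0.001,0,0,0,1],[0,0,0.002,0,0,0,1],[0,0,0.002,0,0,0,1]]]'
```

```text
clock: 6.85
position: [0.5065, 0.0471, 0.1193]
ee_rot: [0.992, 0.124, -0.0, -0.0]
ft_force: [1.2, -0.1, -1.1]
grip_width: 0.002
grasp_force: 0.0
clock: 7.15
position: [0.5067, 0.0469, 0.1176]
ee_rot: [0.992, 0.124, 0.0, 0.0]
ft_force: [0.3, -0.5, 0.3]
grip_width: -0.005
grasp_force: 0.2
```

```bash
python3 -m inch '[[[0,0,0.001,0,0,0,1],[0,0,0.002,0,0,0,1],[0,0,0.003,0,0,0,1],[0,0,0.004,0,0,0,1]]]'; python3 -m inch '[[[0,0,0.001,0,0,0,1],[0,0,0.002,0,0,0,1],[0,0,0.002,0,0,0,1]]]'; python3 -m inch '[[[0,0,0.0005,0,0,0,1],[0,0,0.001,0,0,0,1],[0,0,0.001,0,0,0,1]]]'
```

```text
clock: 7.55
position: [0.5067, 0.0469, 0.1136]
ee_rot: [0.992, 0.124, 0.0, 0.0]
ft_force: [-1.2, 0.4, 4.8]
grip_width: 0.001
grasp_force: 1.9
clock: 7.85
position: [0.5067, 0.0468, 0.1114]
ee_rot: [0.992, 0.124, 0.0, -0.0]
ft_force: [0.3, 1.2, 1.9]
grip_width: 0.0
grasp_force: 0.6
clock: 8.15
position: [0.5068, 0.0469, 0.1111]
ee_rot: [0.992, 0.124, 0.0, 0.0]
ft_force: [-3.8, 0.7, 9.5]
grip_width: -0.003
grasp_force: 4.7
```

```bash
python3 -m inch '[[[0,0,0.0005,0,0,0,1],[0,0,0.0005,0,0,0,1],[0,0,0.0005,0,0,0,1]]]'; python3 -m inch '[[[0,0,-0.01,0,0,0,1],[0,0,-0.03,0,0,0,1],[0,0,-0.06,0,0,0,1],[0,0,-0.1,0,0,0,1],[-0.03,0,-0.13,0,0,0,1],[-0.05,0,-0.15,0,0,0,1],[-0.05,0,-0.15,0,0,0,1],[-0.05,0,-0.15,0,0,0,1]]]'; python3 - <<'E'
from h import *
a=imaging.camera("scene")[150:350,120:400];b=imaging.camera("wrist")
cv2.imwrite("pics/end.png",np.vstack([cv2.resize(a,(400,286)),cv2.resize(b,(400,300))]))
E
```

```text
clock: 8.45
position: [0.5068, 0.0468, 0.111]
ee_rot: [0.992, 0.124, 0.0, 0.0]
ft_force: [-6.6, 0.2, 15.2]
grip_width: -0.0
grasp_force: 7.6
clock: 9.25
position: [0.4584, 0.0341, 0.2603]
ee_rot: [0.992, 0.124, 0.001, 0.001]
ft_force: [0.1, -0.2, -1.1]
grip_width: -0.002
grasp_force: 0.0
```

View pics/end.png

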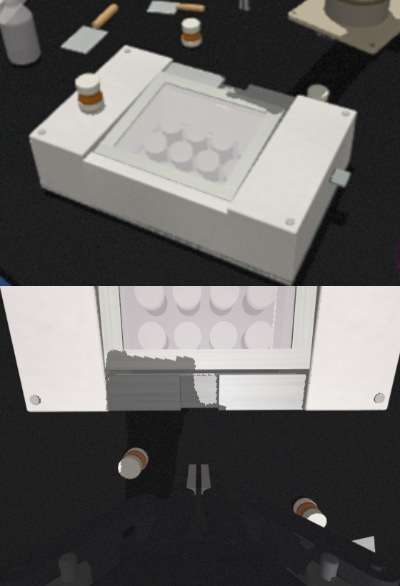

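The lid's front edge stands raised, the jars are in place, and the hand is clear.

```bash
python3 -m inch '[[[0,0,0,0,0,0,1],[0,0,0,0,0,0,1],[0,0,0,0,0,0,1]]]' >/dev/null; python3 -c "
from workcell import order; print(order.hand_in())"
```

```text
the job is handed in; nothing more can be done
None
```

The latch is open: I slid a fingertip along the strip to the notch and pressed the key its full 7 mm (peak about 15 N); the final pictures show the lid ajar, the jars still in place and the hand clear, and the job is handed in (no verdict returned).

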